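Clear the steriliser lid and hold it open

ROBOT

A 6-joint arm with a two-finger parallel gripper is mounted at the origin on the work surface. World frame = base frame: x ahead of the robot, y to its left, z up, the work surface at z = 0. Lengths are in mm, angles in rad, forces in N, time in s.
With the tool pointing down it reaches from about 375 to 750 mm from the base axis. Payload 9 kg.
Tool frame: the origin (TCP) lies at the very end of the fingers, on their centre line; the grasp point (between the pads) lies 19 mm behind it; z points along the fingers, y is the direction in which the jaws open and shut (so a half turn about z gives the same grasp; the last joint's range is limited). The gripper opens to 85 mm and grips with 20 to 120 N. Pads are 22 mm wide; open, the fingers measure 114 mm over their backs; the gripper's body (76 mm by 85 mm) begins 54 mm behind the grasp point. The pads swing forward as they close: fully open they stand 13 mm farther back than shut.
Start: joints at [1.031, 0.104, 0.097, 1.564, 0, 1.353], TCP at [189.771, 569.234, 199.331] pointing down, gripper open.
Joint ranges: [-2.99, 2.99], [-0.84, 1.86], [-1.1, 1.16], [-1.84, 2.11], [-1.51, 1.56], [-3.14, 3.14]. Speed limits (rad/s): [2.22, 2.22, 2.57, 3.14, 3.14, 3.14].

INTERFACE

Orientations are given as a 3x3 rotation matrix whose columns are the frame's x, y, z axes.
In Python, from cell import r gives the robot as it stands.
- The arm moves only by the tool apply_moves, never from a script. Its argument "targets" is a list of rows, each a list of 7 numbers: the closure in counts, from 0 (fully open) to 255 (shut), then the shift along the world's x, y, z in cm, then the turn, a rotation vector about the world's x, y, z in degrees. In form: [[fingers, x, y, z, rx, ry, rz], ...]. A call has 1 to 12 rows; each row shifts and turns the pose as measured when the row begins; what a row does not reach is not made up. A row lasts 1/10 s, in which the tool goes at most 50 mm and 8.59 degrees, less where a joint would pass 70% of its speed; a pose out of reach is approached as far as the arm can. A call with a gripper value outside its range is refused whole. The fingers move at their own pace and stop on an object; "grip_force" is the grip in N (left out, the last holds). Time passes only in rows, so rows that do not move let the fingers close. It gives the time, the measured TCP pose, the force and the opening at its end, in the units of the state.
- r.sense(): the state, without advancing time (a new reading comes with each control period).
- r.grab_frame(name): name is "side" or "top" or "wrist"; returns a dict with "img" (384x512x3 uint8, red, green, blue), "z_map" (384x512 float32, mm along the optical axis (not along the pixel's ray), 0 where there is no reading), "fx", "fy", "cx", "cy" (pixels), "k1" (the pictures are not rectified: a ray, as slopes to the right and down, at radius r is drawn at 1 + k1 r^2 times it, then the intrinsics apply), "R" (3x3) and "t" (3): a world point X has camera coordinates R X + t. Camera axes: x right, y down, z forward; pixel columns grow to the right and rows downward; lengths in mm; the calibration is good to about 2 mm. A picture is of the moment at which its call begins.
- r.job_done(): hands the job in, once; it reports no verdict.
Trained networks look in a picture, given as the dict that the camera call returned (one of the last four; its "shot" number tells which), for a name from the list of things; names that differ only in an ending like _2 or _b are one class to them, and where a whole thing is asked for, a point or a joint stands for the part that bears it (a point fixed in the world has none). Each returns a list of dicts, best first, with "confidence" (0 to 1); they miss things now and then, are a little off and sometimes report something else, mostly with a low value. They report only what shows in the picture. A call takes as long as a camera call. They do not tell look-alikes from the thing itself.
- r.search_frame(picture, name): "box" ([left, top, right, bottom] in pixels, round what is visible of it).
- r.masks_of(picture, name): "mask" (384x512 bool, what is visible of it) and "box" ([left, top, right, bottom] in pixels, round what is visible of it).
The state is a dict: "t": time; "joints": joint angles; "dq": joint speeds; "tau": joint torques, N m; "eef_pos": TCP position; "orientation": TCP orientation; "wrist_force": force on the tool from outside, world axes, zero at the start; "ft_torque": the same for the moment, N m; "grip_width": opening from 0.0 (shut) to 1.0 (fully open).
Only numpy, scipy, OpenCV 4.12 (cv2) and the standard library are available. Lean on these libraries where they do the work, as an engineer would, in place of code of your own. Each camera call takes 0.05 s, during which the arm holds its last target. There are 200 camera calls.

TASK

Two crumpled wads of used paper towel have been left on the closed lid of the tool steriliser box: put both into the small open waste bin before you lift the lid. Then raise the lid to 60 degrees from closed and hold it steadily there with the fingers so that I can reach in for my grips; it falls shut when let go, so finish while still holding it open. Leave the soap bottle, the jar and the tattoo machine where they are.

Things in the scene. Friction and masses are not known exactly. Their poses are not given: they have to be found in the camera images.
- box: The steriliser box: fixed, white plastic, open-topped under its lid, 180 mm deep (its x) x 220 mm wide (its y) x 100 mm high, walls 8 mm. Origin at the centre of its underside on the table; +z up, +x towards the hinge side (away from the robot), the lid's handle is on the -x side. It is turned by up to 0.25 rad either way.
- lid (a joint): Hinge of the steel lid, rad: 0 = closed (level), grows as the front edge rises, stop at 1.4; 60 degrees = 1.047. Nearly frictionless, no spring: the lid (about 0.3 to 0.55 kg) falls shut from every angle. The lid is a flat plate 180 x 220 x 8 mm lying on the box's rim, its top face 108 mm above the table when closed.
- lid_hinge (a point): A point on the hinge axis, half-way along it: the axis runs along the box's y over the top of its rear (+x) edge, 100 mm above the table.
- lid_bar (a point): The middle of the lid's handle bar, on the bar's centre line: a round dark steel bar 12 mm in diameter, parallel to the hinge, 50 mm in front of the lid's front edge and 230 mm from the hinge axis, 104 mm above the table when closed. It is carried by two 12 mm side arms in the plane of the lid, 120 mm apart (centres), so some 108 mm of bar is free between them, with an open gap of 44 mm between bar and lid. The point turns with the lid.
- wad_a_center (a point): First wad of paper towel, about half-way up: a stiff, crumpled off-white lump about 42 mm across and 39 mm high, 10 to 20 g, flat beneath, lying on the right half of the lid (box's -y) at the start. This point is 19 mm above its underside.
- wad_b_center (a point): Second wad, like the first, lying on the left half of the lid (box's +y) at the start. This point is 19 mm above its underside.
- bin: The waste bin: fixed, open-topped square grey plastic box 150 x 150 x 120 mm high, walls 4 mm, floor 4 mm, to the left or the right of the steriliser. Origin at the centre of its underside; z up; sides along its x and y.
- soap: Bystander: standing green bottle, 60 mm in diameter, 170 mm high, on the other side from the bin. Origin at the centre of its underside.
- jar: Bystander: standing glass jar, 66 mm in diameter, 85 mm high. Origin at the centre of its underside.
- machine: Bystander: pen-shaped tattoo machine lying on the table, 145 mm long along its x, 30 mm thick. Origin on the table below its middle.
There are look-alikes about, which are no part of the job. Leave any brown or turquoise look-alike of the part that bears wad_a_center alone.

How it is judged:
By the outcome, as a careful person would: the job done as asked, in the order asked, and still so for the second after the job is handed in, while the arm keeps its last pose, push and grip.
It also fails if it takes over 61 s, if anything falls off the work surface, if the arm or the gripper's body presses on something with over 40 N, if the wrist force passes 120 N, or if a joint passes its speed limit or range.

## Working session

There is one attempt and no reset: what is moved stays moved. The work goes in short steps, Python scripts to look and compute and a tool call to move; the robot and the scene stay as the last step left them, time stands still between calls to the robot, and variables do not carry over. Pictures are saved under pics/ and viewed, on a budget of 10 in all, crops included, one or two more only if the job needs it, and the job is handed in when it is done.

Besides the shell and the picture viewer there is one more tool, called after "Request:" as name(argument=value, ...) on one line, values as JSON. apply_moves: Moves the arm, as the interface text tells. Its arguments: {"type":"object","properties":{"targets":{"type":"array","items":{"type":"array","items":{"type":"number"}}},"grip_force":{"type":"number"}},"required":["targets"]}

```bash
mkdir -p pics; ls
cat > h.py <<'E'
import numpy as np, cv2
from cell import r
def pts(f,mask=None):
    z=f["z_map"]; v,u=np.nonzero((z>0)&(mask if mask is not None else True))
    K=np.array([[f["fx"],0,f["cx"]],[0,f["fy"],f["cy"]],[0,0,1]])
    # model: drawn = ray*(1+k1 r^2)
    n=cv2.undistortPoints(np.c_[u,v].astype(np.float64)[:,None],K,np.array([f["k1"],0,0,0.]))[:,0]
    zz=z[v,u]; P=np.c_[n*zz[:,None],zz]
    return (P-np.asarray(f["t"]))@np.asarray(f["R"]), u, v
def save(f,n,crop=None,s=1):
    im=f["img"][...,::-1]
    if crop: a,b,c,d=crop; im=im[b:d,a:c]
    cv2.imwrite(n,cv2.resize(im,None,fx=s,fy=s))
E
python3 - <<'E'
from h import *
T=r.grab_frame("top"); S=r.grab_frame("side")
cv2.imwrite("pics/a.png",cv2.resize(np.vstack([T["img"],S["img"]])[...,::-1],(400,600)) )
save(T,"pics/top.png",s=1.5); save(S,"pics/side.png",s=1.5)
for nm in ["wad_a_center","box","lid","lid_bar","bin","soap","jar","machine"]:
    for d in r.masks_of(T,nm)[:5]:
        P,u,v=pts(T,d["mask"])
        if len(P)<5: continue
        m=P[:,2]>np.percentile(P[:,2],50)
        rgb=T["img"][d["mask"]].mean(0).astype(int)
        print(nm,round(d["confidence"],2),np.round(d["box"]),"med",np.median(P,0).round(),"lo",np.percentile(P,2,0).round(),"hi",np.percentile(P,98,0).round(),rgb)
print(r.sense())
E
```

```text
pics
wad_a_center 0.82 [336. 139. 354. 156.] med [ 667. -189.   27.] lo [ 650. -208.    5.] hi [ 689. -172.   35.] [67 42 27]
wad_a_center 0.7 [339. 181. 355. 199.] med [ 569. -184.   27.] lo [ 550. -205.   14.] hi [ 587. -168.   35.] [ 32 109 105]
wad_a_center 0.66 [285. 166. 304. 187.] med [592. -53. 136.] lo [576. -71. 122.] hi [612. -35. 143.] [174 174 161]
box 0.72 [213. 141. 321. 259.] med [556.   1. 107.] lo [ 429. -104.  104.] hi [655. 106. 110.] [160 163 162]
lid_bar 0.78 [214. 142. 320. 257.] med [555.  -0. 107.] lo [ 427. -105.  104.] hi [655. 106. 110.] [158 162 160]
lid_bar 0.32 [213. 142. 321. 258.] med [555.   1. 107.] lo [ 430. -103.  104.] hi [655. 105. 110.] [160 163 162]
bin 0.96 [ 72. 205. 167. 284.] med [423. 346.  27.] lo [357. 246.  -0.] hi [506. 398. 119.] [64 68 67]
soap 0.93 [389. 240. 436. 272.] med [ 429. -312.  110.] lo [ 400. -340.    7.] hi [ 453. -295.  170.] [43 61 46]
jar 0.58 [119. 128. 157. 158.] med [663. 291.  82.] lo [636. 270.  11.] hi [692. 327.  86.] [124 130 132]
machine 0.59 [369. 104. 392. 164.] med [ 716. -275.   24.] lo [ 643. -296.   -2.] hi [ 773. -254.   30.] [101  18  45]
{'t': 0.5, 'joints': array([1.03130227e+00, 1.04120761e-01, 9.72865628e-02, 1.56389946e+00,
       1.69141154e-05, 1.35313625e+00]), 'dq': array([-1.99813003e-06, -1.33759183e-03, -2.42028262e-05,  1.22257387e-03,
       -6.82424637e-04, -6.64745869e-04]), 'tau': array([-1.32401939e-03, -5.56274378e+01,  5.03385150e+01,  1.61736571e-03,
       -2.39455530e-04,  3.13774372e-06]), 'eef_pos': array([189.76128671, 569.23066209, 199.3111211 ]), 'orientation': array([[-9.48656914e-01,  3.16306907e-01,  1.76801673e-05],
       [ 3.16306908e-01,  9.48656912e-01,  6.24547833e-05],
       [ 2.98246643e-06,  6.48405211e-05, -9.99999998e-01]]), 'wrist_force': array([ 0.91323459, -0.00958439,  0.10805805]), 'ft_torque': array([-0.00912604,  0.04436933, -0.04396281]), 'grip_width': 1.0004724474698155}
```

View pics/top.png

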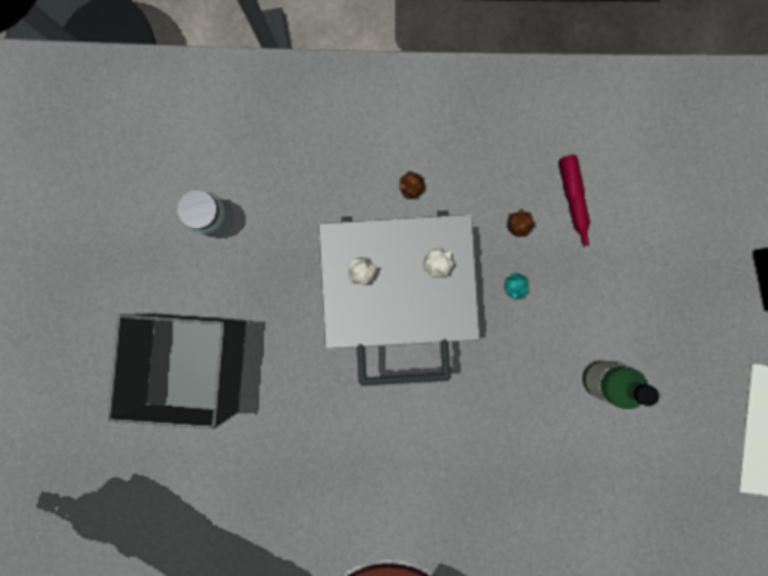

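View pics/side.png

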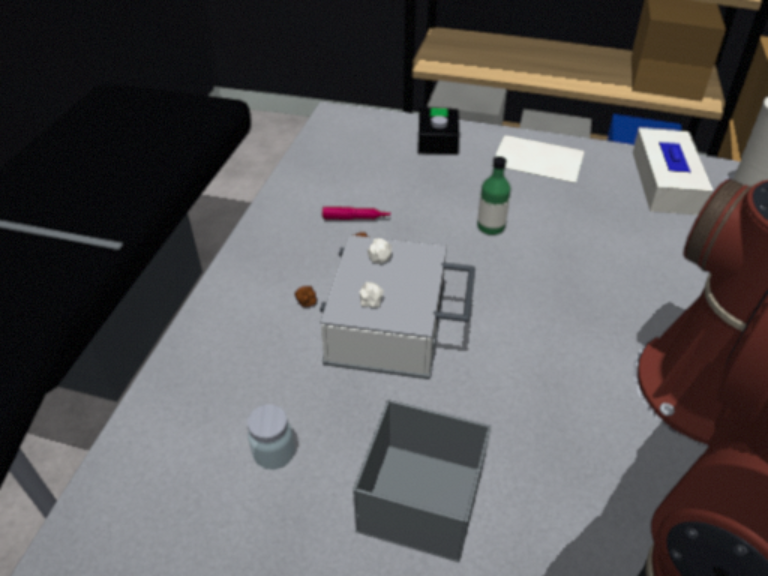

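The top view (1.5x scale) shows two off-white wads on the lid at (362,270) and (438,262) and the bar at (405,378). The bin is on the left at (180,370), the soap on the right. The brown and turquoise look-alikes lie on the table. Next I'll work out the geometry precisely.

Run:
```python
from h import *
T=r.grab_frame("top")
P,u,v=pts(T)
lid=P[(P[:,2]>103)&(P[:,2]<113)&(P[:,0]>400)&(P[:,0]<700)&(abs(P[:,1])<140)]
pl=lid[(lid[:,0]>480)]
rc=cv2.minAreaRect(pl[:,:2].astype(np.float32)); print("lid",rc, np.median(pl[:,2]))
w=P[(P[:,2]>115)&(P[:,0]>480)&(P[:,0]<680)&(abs(P[:,1])<130)]
for s in (1,-1):
    q=w[(w[:,1]-0)*s>0] if s==1 else w[w[:,1]<0]
    print("wad",s,len(q),(q.min(0)+q.max(0))/2,q.min(0),q.max(0))
b=P[(P[:,2]>85)&(P[:,2]<120)&(P[:,0]<445)&(P[:,0]>390)&(abs(P[:,1])<90)]
print("bar",b.min(0),b.max(0),np.median(b,0), cv2.minAreaRect(b[:,:2].astype(np.float32)))
n=P[(P[:,2]>110)&(P[:,2]<128)&(P[:,1]>200)&(P[:,0]<560)]
print("bin",cv2.minAreaRect(n[:,:2].astype(np.float32)))
```

```text
lid ((569.2687377929688, 1.1112747192382812), (187.75784301757812, 219.73326110839844), 4.947412967681885) 107.01849076187912
wad 1 267 [579.85230001  52.48098526 131.91048414] [560.59040864  33.27048938 115.78599583] [599.11419139  71.69148114 148.03497245]
wad -1 304 [595.30599718 -53.27588875 130.57476653] [574.10606246 -72.98947543 116.22416526] [616.5059319  -33.56230206 144.9253678 ]
bar [417.81841062 -74.89298782 101.11118361] [444.56900675  55.83199703 111.16579206] [429.46215312  -4.7937622  107.68154996] ((432.1309814453125, -9.626968383789062), (26.095029830932617, 130.47361755371094), 1.197188138961792)
bin ((431.0965270996094, 323.26629638671875), (152.9145050048828, 151.13511657714844), 87.2181167602539)
```

Request:
apply_moves(targets=[[0,3.2,-4.3,0,0,0,-5.5],[0,3.2,-4.3,0,0,0,-5.5],[0,3.2,-4.3,0,0,0,-5.5],[0,3.2,-4.3,0,0,0,-5.5],[0,3.2,-4.3,0,0,0,-5.5],[0,3.2,-4.3,0,0,0,-5.5],[0,3.2,-4.3,0,0,0,-5.5],[0,3.2,-4.3,0,0,0,-5.5],[0,3.2,-4.3,0,0,0,-5.5],[0,3.2,-4.3,0,0,0,-5.5],[0,3.2,-4.3,0,0,0,-5.5],[0,3.2,-4.3,0,0,0,-5.5]], grip_force=25)

```text
t: 1.75
eef_pos: [546.0, 83.7, 199.8]
orientation: [[-0.062, 0.998, 0.006], [0.998, 0.062, 0.001], [0.0, 0.007, -1.0]]
wrist_force: [1.1, 1.1, 0.3]
grip_width: 0.997
```

Request:
apply_moves(targets=[[0,3.2,-2.9,0,0,0,0],[0,0.2,-0.2,0,0,0,0],[0,0,0,0,0,0,0]])

```text
t: 2.05
eef_pos: [583.5, 45.4, 198.3]
orientation: [[-0.051, 0.999, 0.006], [0.999, 0.051, -0.0], [-0.0, 0.006, -1.0]]
wrist_force: [-0.7, 0.3, 0.4]
grip_width: 0.998
```

Run:
```python
from h import *
W=r.grab_frame("wrist"); save(W,"pics/w1.png",s=1)
P,u,v=pts(W); print(r.sense()["eef_pos"])
w=P[(P[:,2]>114)&(P[:,2]<155)&(P[:,0]>500)&(P[:,0]<640)&(P[:,1]<110)&(P[:,1]>-110)]
for q in (w[w[:,1]>0],w[w[:,1]<0]):
    if len(q): print(len(q),q.min(0),q.max(0),(q.min(0)+q.max(0))/2)
b=P[(P[:,2]>95)&(P[:,2]<115)&(P[:,0]<462)&(abs(P[:,1])<90)]
if len(b): print("bar",len(b),b.min(0),b.max(0))
```

```text
[583.28543333  45.66418268 198.21963099]
1476 [558.92080651  32.93596474 114.2803445 ] [597.99467812  72.70863778 149.59857253] [578.45774232  52.82230126 131.93945851]
1417 [572.47006076 -74.64835592 114.19023844] [616.21734781 -32.93769392 146.79023973] [594.34370428 -53.79302492 130.49023908]
bar 1889 [416.35086013 -74.13818897 101.37412083] [461.97886477  56.95951343 112.71707517]
```

View pics/w1.png

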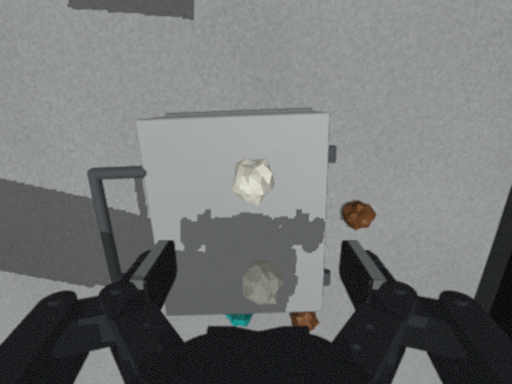

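The wrist view shows wad b at (254,180) and wad a at (262,285), with the bar at left. The positions agree with the top view to within 2 mm, so I'm going down on wad b.

Request:
apply_moves(targets=[[0,-0.4,0.7,-3.0,0,0,0],[0,0,0,-3.0,0,0,0],[0,0,0,-1.6,0,0,0],[0,0,0,0,0,0,0]])

```text
t: 2.5
eef_pos: [577.2, 57.4, 122.3]
orientation: [[-0.057, 0.998, 0.009], [0.998, 0.057, -0.0], [-0.001, 0.009, -1.0]]
wrist_force: [-0.3, 0.1, -0.5]
grip_width: 1.001
```

Request:
apply_moves(targets=[[0,0.1,-0.4,-0.9,0,0,0],[150,0,0,0,0,0,0],[200,0,0,0,0,0,0],[255,0,0,0,0,0,0],[255,0,0,0,0,0,0],[255,0,0,0,0,0,0],[255,0,0,0,0,0,0]])

```text
t: 3.2
eef_pos: [579.8, 54.6, 117.9]
orientation: [[-0.06, 0.998, 0.016], [0.998, 0.06, -0.001], [-0.002, 0.015, -1.0]]
wrist_force: [-0.6, -0.0, -0.6]
grip_width: -0.002
```

Run:
```python
from h import *
s=r.sense(); print(s["eef_pos"],s["grip_width"],s["wrist_force"])
W=r.grab_frame("wrist");S=r.grab_frame("side")
cv2.imwrite("pics/w2.png",np.hstack([W["img"],cv2.resize(S["img"][130:258,190:340],(450,384))])[...,::-1][:, :])
im=cv2.imread("pics/w2.png"); cv2.imwrite("pics/w2.png",cv2.resize(im,(800,int(384*800/im.shape[1]))))
```

```text
[579.79799636  54.63861864 117.94103354] -0.0022430938193871756 [-0.61711155 -0.02531556 -0.55520211]
```

View pics/w2.png

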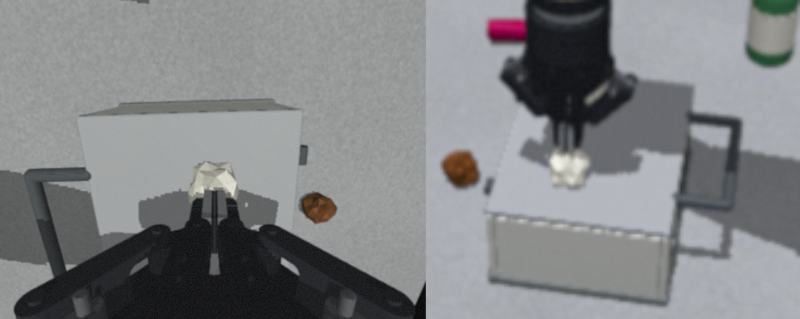

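The fingers closed empty. The wrist view has wad b at about (213,178), on the +y side of the closed fingers. I'll re-measure both the wad and the fingertips.

Run:
```python
from h import *
for n in ("top","side","wrist"):
    f=r.grab_frame(n)
    for d in r.masks_of(f,"wad_b_center")[:6]:
        P,u,v=pts(f,d["mask"]); q=P[(P[:,2]>113)]
        if len(q)<20: continue
        rgb=f["img"][d["mask"]].mean(0).astype(int)
        print(n,round(d["confidence"],2),d["box"],len(q),q.min(0).round(1),q.max(0).round(1),rgb)
    P,u,v=pts(f); dark=f["img"][v,u].max(1)<70
    q=P[dark&(P[:,2]>115)&(P[:,2]<150)&(abs(P[:,0]-580)<60)&(abs(P[:,1]-40)<90)]
    if len(q): print(n,"fingers",len(q),np.percentile(q,5,0).round(1),np.percentile(q,95,0).round(1))
```

```text
side 0.53 [240.3, 191.0, 255.6, 205.3] 190 [559.5  44.5 113.5] [596.4  72.9 155. ] [184 184 177]
side fingers 3 [604.4 -40.5 120.6] [605.1 -38.  125.2]
wrist 0.69 [228.4, 196.5, 289.2, 242.7] 1985 [559.3  45.  113.2] [598.4  72.5 154.6] [170 169 158]
wrist fingers 1 [586.1 -33.9 121.2] [586.1 -33.9 121.2]
```

Run:
```python
from h import *
W=r.grab_frame("wrist"); P,u,v=pts(W)
D={(a,b):p for a,b,p in zip(u,v,P)}
for rr in range(190,330,6): print(rr,[ (D[(c,rr)].round(0).tolist() if (c,rr) in D else None, W["img"][rr,c].tolist()) for c in (250,262)])
print(r.sense()["joints"])
```

```text
190 [([573.0, 73.0, 110.0], [165, 168, 170]), ([581.0, 73.0, 108.0], [164, 169, 169])]
196 [([573.0, 72.0, 119.0], [152, 151, 142]), ([581.0, 71.0, 115.0], [147, 147, 143])]
202 [([573.0, 70.0, 125.0], [184, 183, 168]), ([581.0, 70.0, 123.0], [141, 142, 129])]
208 [([573.0, 68.0, 130.0], [147, 145, 138]), ([581.0, 69.0, 132.0], [156, 155, 145])]
214 [([573.0, 67.0, 137.0], [171, 170, 157]), ([581.0, 67.0, 136.0], [212, 212, 197])]
220 [([574.0, 64.0, 140.0], [171, 170, 158]), ([581.0, 65.0, 140.0], [191, 192, 178])]
226 [([574.0, 62.0, 143.0], [134, 133, 124]), ([581.0, 63.0, 144.0], [131, 129, 122])]
232 [([574.0, 65.0, 158.0], [93, 95, 95]), ([580.0, 66.0, 159.0], [84, 86, 88])]
238 [([574.0, 65.0, 165.0], [91, 94, 92]), ([580.0, 65.0, 165.0], [87, 89, 92])]
244 [([574.0, 65.0, 171.0], [90, 94, 92]), ([580.0, 66.0, 171.0], [86, 90, 91])]
250 [([574.0, 65.0, 177.0], [70, 73, 72]), ([579.0, 66.0, 177.0], [84, 86, 86])]
256 [([574.0, 65.0, 183.0], [68, 73, 71]), ([579.0, 65.0, 182.0], [81, 85, 85])]
262 [([574.0, 65.0, 187.0], [95, 97, 98]), ([579.0, 66.0, 188.0], [84, 87, 87])]
268 [
[... 286 characters left out ...]
0, 60.0, 196.0], [24, 18, 25])]
292 [([574.0, 61.0, 202.0], [22, 21, 29]), ([580.0, 56.0, 195.0], [30, 33, 35])]
298 [([575.0, 55.0, 198.0], [29, 31, 34]), ([580.0, 55.0, 197.0], [26, 26, 29])]
304 [([575.0, 53.0, 198.0], [34, 40, 34]), ([580.0, 52.0, 197.0], [37, 32, 38])]
310 [([575.0, 49.0, 198.0], [30, 32, 34]), ([580.0, 48.0, 196.0], [61, 64, 62])]
316 [([575.0, 47.0, 199.0], [12, 23, 28]), ([588.0, -32.0, 108.0], [77, 76, 77])]
322 [([575.0, 47.0, 202.0], [24, 22, 28]), ([588.0, -38.0, 109.0], [91, 90, 92])]
328 [([575.0, 47.0, 205.0], [25, 19, 24]), ([588.0, -35.0, 118.0], [94, 96, 87])]
[-1.31117998e-01  2.83656947e-02 -1.29743755e-01  1.39777239e+00
  1.23528102e-03  1.37951211e+00]
```

Request:
apply_moves(targets=[[0,0,0,0,0,0,0],[0,0,0,0,0,0,0],[0,0,0,0,0,0,0],[0,0,0,0,0,0,0],[0,0,0,0,0,0,0]])

```text
t: 4.15
eef_pos: [579.4, 54.8, 117.5]
orientation: [[-0.06, 0.998, 0.015], [0.998, 0.06, -0.001], [-0.002, 0.015, -1.0]]
wrist_force: [0.2, 0.1, -0.6]
grip_width: 0.847
```

Run:
```python
from h import *
s=r.sense(); print(s["eef_pos"],s["grip_width"],s["wrist_force"])
for n in ("wrist","side"):
    W=r.grab_frame(n); P,u,v=pts(W)
    q=P[(P[:,2]>113)&(P[:,2]<215)&(abs(P[:,0]-580)<75)&(P[:,1]>0)&(P[:,1]<90)]
    for lo in range(114,210,6):
        k=q[(q[:,2]>=lo)&(q[:,2]<lo+6)]
        a=k[k[:,0]<556]; b=k[k[:,0]>603]; c=k[(k[:,0]>=556)&(k[:,0]<=603)]
        print(n,lo,[(len(i),np.percentile(i[:,:2],[5,95],0).round().tolist()) if len(i)>3 else 0 for i in (a,b,c)])
    save(W,f"pics/{n}3.png")
cv2.imwrite("pics/c3.png",cv2.resize(cv2.imread("pics/side3.png")[90:260,180:350],None,fx=3.4,fy=3.4,interpolation=2))
```

```text
[579.4461412   54.7554768  117.47856479] 0.8469026494155905 [ 0.23807678  0.14979025 -0.63922023]
wrist 114 [0, 0, (179, [[562.0, 64.0], [590.0, 72.0]])]
wrist 120 [0, 0, (279, [[563.0, 61.0], [592.0, 71.0]])]
wrist 126 [0, 0, (328, [[560.0, 49.0], [596.0, 70.0]])]
wrist 132 [0, 0, (826, [[563.0, 37.0], [594.0, 69.0]])]
wrist 138 [0, 0, (938, [[568.0, 44.0], [591.0, 65.0]])]
wrist 144 [0, 0, (501, [[576.0, 48.0], [588.0, 62.0]])]
wrist 150 [0, 0, 0]
wrist 156 [(83, [[541.0, 43.0], [543.0, 62.0]]), (60, [[614.0, 48.0], [615.0, 65.0]]), 0]
wrist 162 [(227, [[531.0, 43.0], [542.0, 63.0]]), (200, [[614.0, 48.0], [624.0, 68.0]]), 0]
wrist 168 [(279, [[529.0, 44.0], [542.0, 63.0]]), (275, [[614.0, 48.0], [626.0, 68.0]]), 0]
wrist 174 [(304, [[529.0, 44.0], [543.0, 63.0]]), (318, [[614.0, 48.0], [626.0, 68.0]]), 0]
wrist 180 [(342, [[529.0, 43.0], [543.0, 63.0]]), (328, [[614.0, 48.0], [626.0, 68.0]]), 0]
wrist 186 [(353, [[530.0, 45.0], [542.0, 63.0]]), (364, [[614.0, 49.0], [626.0, 68.0]]), 0]
wrist 192 [(378, [[534.0, 52.0], [542.0, 63.0]]), (379, [[613.0, 56.0], [619.0, 68.0]]), 0]
wris
[... 551 characters left out ...]
 [(6, [[531.0, 59.0], [537.0, 64.0]]), (11, [[618.0, 53.0], [625.0, 68.0]]), 0]
side 168 [(11, [[526.0, 48.0], [537.0, 64.0]]), (10, [[618.0, 51.0], [630.0, 68.0]]), 0]
side 174 [(14, [[526.0, 54.0], [537.0, 65.0]]), (13, [[618.0, 52.0], [629.0, 70.0]]), 0]
side 180 [(13, [[526.0, 51.0], [537.0, 64.0]]), (14, [[617.0, 58.0], [626.0, 69.0]]), 0]
side 186 [(14, [[526.0, 55.0], [537.0, 64.0]]), (18, [[617.0, 51.0], [629.0, 69.0]]), 0]
side 192 [(7, [[528.0, 59.0], [536.0, 64.0]]), (13, [[617.0, 55.0], [629.0, 69.0]]), 0]
side 198 [(14, [[520.0, 57.0], [538.0, 64.0]]), (5, [[618.0, 67.0], [629.0, 69.0]]), 0]
side 204 [(40, [[509.0, 43.0], [540.0, 65.0]]), (22, [[617.0, 65.0], [640.0, 71.0]]), 0]
```

View pics/c3.png

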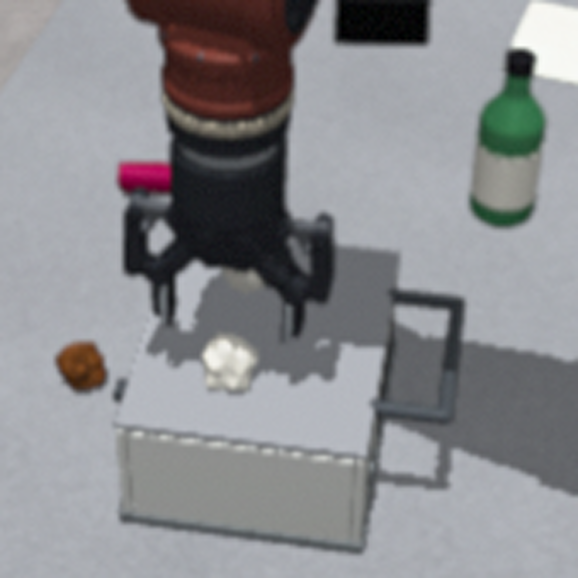

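Side and wrist views agree that the open fingertips are at z≈157 while the reported TCP is z≈118. The real tips are therefore about 30 mm higher than stated (laterally they agree). I'm lowering by 35 mm, guided by the cameras.

Request:
apply_moves(targets=[[0,-0.1,-0.2,-2.0,0,0,0],[0,0,0,-1.4,0,0,0],[0,0,0,0,0,0,0],[0,0,0,0,0,0,0]])

```text
t: 4.65
eef_pos: [578.8, 52.7, 83.0]
orientation: [[-0.06, 0.998, 0.016], [0.998, 0.06, -0.001], [-0.002, 0.016, -1.0]]
wrist_force: [1.5, -0.2, 0.2]
grip_width: 1.0
```

```bash
cat >> h.py <<'E'
def tips():
    s=r.sense(); e=s["eef_pos"]; R=s["orientation"]
    W=r.grab_frame("wrist"); P,u,v=pts(W); q=(P-e)@R
    for sg in (-1,1):
        k=q[(q[:,1]*sg>24)&(q[:,1]*sg<60)&(abs(q[:,0])<14)&(q[:,2]<5)&(q[:,2]>-80)]
        print("finger",sg,len(k), "max toolz",np.percentile(k[:,2],99).round(1) if len(k)>20 else None)
    print(e.round(1),s["wrist_force"].round(1),s["grip_width"])
    return W
E
python3 - <<'E'
from h import *
W=tips(); P,u,v=pts(W)
q=P[(abs(P[:,1]-55)<15)&(P[:,2]>112)&(P[:,2]<160)]
for sl in (q[q[:,0]<556],q[q[:,0]>603]): print(len(sl), np.percentile(sl,2,0) if len(sl) else 0)
E
```

```text
finger -1 4228 max toolz -25.0
finger 1 4169 max toolz -23.8
[578.8  52.7  83. ] [ 1.5 -0.2  0.2] 0.9997611608689541
1727 [521.10494052  41.04751001 129.52608784]
1686 [618.9125788   44.93334003 130.50342375]
```

Request:
apply_moves(targets=[[0,0,0,-0.7,0,0,0],[255,0,0,0,0,0,0],[255,0,0,0,0,0,0],[255,0,0,0,0,0,0],[255,0,0,0,0,0,0],[255,0,0,0,0,0,0]])

```text
t: 5.3
eef_pos: [580.1, 52.8, 77.7]
orientation: [[-0.06, 0.998, 0.019], [0.998, 0.06, -0.001], [-0.002, 0.018, -1.0]]
wrist_force: [0.0, 0.4, 0.2]
grip_width: 0.437
```

Request:
apply_moves(targets=[[255,0,0,3,0,0,0],[255,0,0,4,0,0,0],[255,-1,2,3,0,0,0],[255,-2.3,4,0,0,0,0],[255,-2.3,4.2,0,0,0,0],[255,-2.3,4.2,0,0,0,0],[255,-2.3,4.2,0,0,0,0],[255,-2.3,4.2,0,0,0,0],[255,-2.0,3.7,0,0,0,0],[255,0,0,0,0,0,0]])

```text
t: 6.3
eef_pos: [428.2, 325.5, 182.1]
orientation: [[-0.055, 0.998, 0.021], [0.998, 0.055, 0.002], [0.0, 0.021, -1.0]]
wrist_force: [0.3, -0.2, -0.1]
grip_width: 0.437
```

Request:
apply_moves(targets=[[255,0,0,-4.4,0,0,0],[255,0.2,-0.2,-4.4,0,0,0],[255,0,0,-4,0,0,0],[255,0,0,0,0,0,0],[80,0,0,0,0,0,0],[80,0,0,0,0,0,0],[80,0,0,0,0,0,0],[80,0,0,2,0,0,0],[80,0,0,5,0,0,0],[0,0,0,5,0,0,0]])

```text
t: 7.3
eef_pos: [431.1, 323.4, 179.0]
orientation: [[-0.057, 0.998, 0.026], [0.998, 0.057, 0.003], [0.001, 0.026, -1.0]]
wrist_force: [2.4, 0.4, 0.4]
grip_width: 0.835
```

Run:
```python
from h import *
print(r.sense()["eef_pos"])
for n in ("wrist","side","top"):
    f=r.grab_frame(n)
    for d in r.masks_of(f,"wad_a_center")[:6]:
        P,u,v=pts(f,d["mask"])
        if len(P)>5: print(n,round(d["confidence"],2),np.median(P,0).round(),P.max(0).round(),f["img"][d["mask"]].mean(0).astype(int))
```

```text
[431.08309778 323.38823508 179.00295866]
side 0.71 [723.  -7.  26.] [758.   5.  36.] [116  79  53]
side 0.48 [590. -44. 132.] [615. -31. 147.] [219 218 213]
top 0.83 [ 668. -189.   27.] [ 688. -171.   37.] [70 42 25]
top 0.77 [ 568. -184.   27.] [ 588. -167.   37.] [ 33 113 109]
```

Request:
apply_moves(targets=[[0,1.8,-4.1,0,0,0,0],[0,1.8,-4.1,0,0,0,0],[0,1.8,-4.1,0,0,0,0],[0,1.8,-4.1,0,0,0,0],[0,1.8,-4.1,0,0,0,0],[0,1.8,-4.1,0,0,0,0],[0,1.8,-4.1,0,0,0,0],[0,1.8,-4.1,0,0,0,0],[0,1.8,-4.1,0,0,0,0],[0,0,0,0,0,0,0]])

```text
t: 8.6
eef_pos: [589.3, -59.7, 164.3]
orientation: [[-0.063, 0.998, 0.008], [0.998, 0.063, 0.004], [0.004, 0.009, -1.0]]
wrist_force: [0.3, 0.6, -0.8]
grip_width: 1.0
```

Run:
```python
from h import *
f=r.grab_frame("wrist");P,u,v=pts(f)
w=P[(P[:,2]>114)&(P[:,2]<152)&(P[:,0]>500)&(P[:,0]<680)&(P[:,1]<10)&(P[:,1]>-110)]
print(w.min(0),w.max(0),r.sense()["eef_pos"])
for n in ("side","top"):
    f=r.grab_frame(n); P,u,v=pts(f)
    m=(P[:,0]>365)&(P[:,0]<498)&(P[:,1]>255)&(P[:,1]<392)&(P[:,2]<90)&(f["img"][v,u].min(1)>140)
    print(n,m.sum(),np.median(P[m],0) if m.any() else "")
save(f,"pics/t4.png")
```

```text
[572.84243368 -74.99319619 115.1084058 ] [616.00508348 -33.3698675  146.61658005] [588.38205433 -57.51129814 164.2513877 ]
side 256 [454.81564146 335.20613883  33.40700573]
top 1662 [427.17992444 324.77498834   2.8462865 ]
```

Request:
apply_moves(targets=[[0,0.6,0.3,-3.0,0,0,0],[0,0,0,-3.0,0,0,0],[0,0,0,-2.0,0,0,0],[0,0,0,0,0,0,0]])

```text
t: 9.15
eef_pos: [592.7, -45.8, 83.5]
orientation: [[-0.073, 0.997, 0.009], [0.997, 0.073, 0.006], [0.006, 0.01, -1.0]]
wrist_force: [-0.7, -0.4, 0.6]
grip_width: 1.0
```

Request:
apply_moves(targets=[[0,0.1,-0.7,-0.7,0,0,0],[0,0,0,0,0,0,0]])

```text
t: 9.35
eef_pos: [593.7, -51.3, 77.5]
orientation: [[-0.076, 0.997, 0.01], [0.997, 0.076, 0.006], [0.005, 0.01, -1.0]]
wrist_force: [-0.3, 1.7, 0.4]
grip_width: 1.001
```

Request:
apply_moves(targets=[[255,0.1,-0.2,0,0,0,0],[255,0,0,0,0,0,0],[255,0,0,0,0,0,0],[255,0,0,0,0,0,0],[255,0,0,0,0,0,0],[255,0,0,3,0,0,0],[255,0,0,4,0,0,0],[255,-1,2,3,0,0,0]])

```text
t: 10.15
eef_pos: [583.6, -34.5, 178.5]
orientation: [[-0.074, 0.997, 0.006], [0.997, 0.074, 0.007], [0.007, 0.007, -1.0]]
wrist_force: [-0.2, -0.0, -0.4]
grip_width: 0.48
```

Request:
apply_moves(targets=[[255,-1.75,3.95,0.2,0,0,0],[255,-1.75,3.95,0.2,0,0,0],[255,-1.75,3.95,0,0,0,0],[255,-1.75,3.95,0,0,0,0],[255,-1.75,3.95,0,0,0,0],[255,-1.75,3.95,0,0,0,0],[255,-1.75,3.95,0,0,0,0],[255,-1.75,3.95,0,0,0,0],[255,-1.5,3.5,0,0,0,0],[255,0,0,0,0,0,0]])

```text
t: 11.15
eef_pos: [423.1, 328.8, 190.3]
orientation: [[-0.071, 0.997, 0.019], [0.997, 0.071, 0.007], [0.006, 0.02, -1.0]]
wrist_force: [0.2, -0.8, 0.0]
grip_width: 0.48
```

Request:
apply_moves(targets=[[255,0.2,-0.5,-4.4,0,0,0],[255,0.2,-0.2,-4.4,0,0,0],[255,0,0,-2.5,0,0,0],[255,0,0,0,0,0,0],[80,0,0,0,0,0,0],[80,0,0,0,0,0,0],[80,0,0,0,0,0,0],[80,0,0,2,0,0,0],[80,0,0,5,0,0,0],[80,0,0,4,0,0,0],[80,0,-4,0,0,0,0],[80,0,-4,0,0,0,0]])

```text
t: 12.35
eef_pos: [431.6, 243.3, 200.6]
orientation: [[-0.079, 0.996, 0.036], [0.997, 0.078, 0.013], [0.01, 0.037, -0.999]]
wrist_force: [0.4, -0.9, -0.5]
grip_width: 0.686
```

Request:
apply_moves(targets=[[80,0,-4,0,0,0,0],[80,0,-4,0,0,0,0],[80,0,-4,0,0,0,0],[80,0,-4,0,0,0,0],[80,0,-4,0,0,0,0],[80,0,-1.5,0,0,0,0]])

```text
t: 12.95
eef_pos: [434.8, 18.5, 212.3]
orientation: [[-0.08, 0.995, 0.055], [0.997, 0.079, 0.011], [0.006, 0.056, -0.998]]
wrist_force: [-0.4, -0.1, -0.5]
grip_width: 0.684
```

Run:
```python
from h import *
print(r.sense())
T=r.grab_frame("top"); S=r.grab_frame("side"); W=r.grab_frame("wrist")
a=cv2.resize(T["img"][190:300,60:330],(600,244)); b=cv2.resize(S["img"][140:384,200:344],(210,356)); c=cv2.resize(W["img"],(390,292))
C=np.zeros((600,600,3),np.uint8); C[:244]=a; C[244:,:210]=b; C[244:536,210:]=c
cv2.imwrite("pics/m5.png",C[...,::-1])
P,u,v=pts(W); m=(P[:,2]>92)&(P[:,2]<116)&(P[:,0]<462)&(P[:,0]>390)&(abs(P[:,1]+10)<75)
b=P[m]
# bar front part only: between arms
k=b[abs(b[:,1]+11)<45]; print("bar mid",len(k),np.percentile(k,[2,50,98],0).round(1))
if len(k)>20: print("slope dx/dy",np.polyfit(k[:,1],k[:,0],1))
```

```text
{'t': 12.95, 'joints': array([-0.28071339, -0.48156821, -0.39945837,  1.60255497,  0.02577955,
        1.2111012 ]), 'dq': array([-3.59288989e-01, -4.75083286e-02, -2.16761103e-04,  2.52027400e-02,
        3.32401969e-02, -3.51798151e-01]), 'tau': array([  1.07512504, -26.87413752,  50.28797507,  -0.55708   ,
        -0.12608928,  -0.10816716]), 'eef_pos': array([434.78069588,  18.51549838, 212.27110827]), 'orientation': array([[-0.07972395,  0.99527157,  0.05548505],
       [ 0.99679656,  0.07924241,  0.01082892],
       [ 0.00638094,  0.05617063, -0.99840079]]), 'wrist_force': array([-0.44313018, -0.08328014, -0.50151964]), 'ft_torque': array([ 0.01360253,  0.0725865 , -0.02733631]), 'grip_width': 0.6841674941328995}
bar mid 900 [[418.3 -53.5 105.6]
 [425.9  -7.7 109.6]
 [434.   32.5 111.6]]
slope dx/dy [-8.69796139e-02  4.25076919e+02]
```

View pics/m5.png

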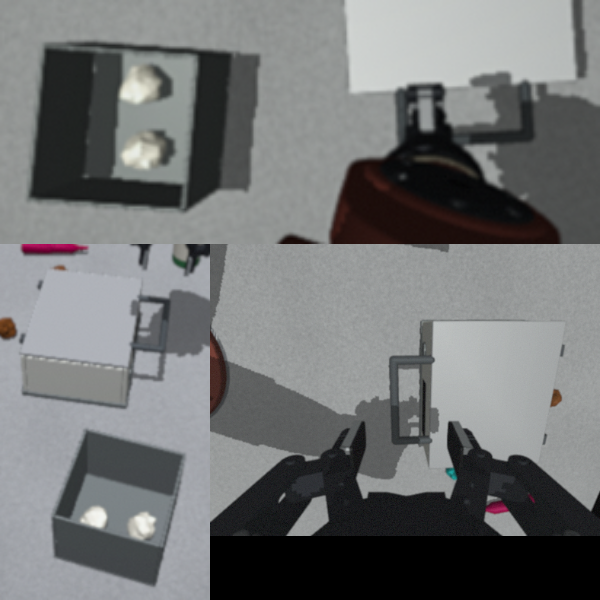

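Both wads are in the bin, shown at (145,82) and (145,150) in the top crop. The lid is clear and the bar is visible, so I'm moving over it with the fingers partly closed.

Request:
apply_moves(targets=[[130,-0.3,-2.5,-2,0,0,0],[130,0,0,-4,0,0,0],[130,0,0,-2.5,0,0,0],[130,0,0,0,0,0,0],[130,0,0,0,0,0,0]])

```text
t: 13.6
eef_pos: [434.0, -1.0, 129.7]
orientation: [[-0.085, 0.994, 0.062], [0.996, 0.085, 0.011], [0.006, 0.063, -0.998]]
wrist_force: [-0.1, 0.0, -0.1]
grip_width: 0.488
```

```bash
cat >> h.py <<'E'
def fing(zlo=0):
    s=r.sense(); e=s["eef_pos"]; R=s["orientation"]
    W=r.grab_frame("wrist"); P,u,v=pts(W); q=(P-e)@R
    for sg in (-1,1):
        m=(q[:,1]*sg>3)&(q[:,1]*sg<50)&(abs(q[:,0])<14)&(q[:,2]<-20)&(q[:,2]>-60)
        k=q[m]
        if len(k)>20: print("finger",sg,len(k),"tool pctl",np.percentile(k,[1,50,99],0).round(1).tolist(),"world med",np.median(P[m],0).round(1))
    print(e.round(1),R.round(3).tolist(),s["wrist_force"].round(1),s["grip_width"])
    return W,P
E
python3 - <<'E'
from h import *
W,P=fing()
k=P[(P[:,2]>95)&(P[:,2]<116)&(P[:,0]<440)&(P[:,0]>400)&(abs(P[:,1]+9)<75)]
print(len(k),np.percentile(k,[2,50,98],0).round(1)); f=k[abs(k[:,1]+9)<50]; print(np.polyfit(f[:,1],f[:,0],1))
E
```

```text
finger -1 793 tool pctl [[-10.9, -34.9, -59.7], [6.7, -23.4, -50.0], [11.1, -21.4, -35.2]] world med [406.7   2.5 178. ]
finger 1 790 tool pctl [[-10.9, 20.2, -59.8], [6.7, 22.3, -49.9], [11.1, 33.7, -35.0]] world med [452.6   7.7 181.1]
[434.   -1.  129.7] [[-0.085, 0.994, 0.062], [0.996, 0.085, 0.011], [0.006, 0.063, -0.998]] [-0.1  0.  -0.1] 0.48822159355262434
2922 [[416.9 -71.9 105.5]
 [426.4   4.5 109.7]
 [438.6  53.5 111.5]]
[-8.70413246e-02  4.25013471e+02]
```

Request:
apply_moves(targets=[[130,-0.4,-0.8,-2.5,0,0,0],[130,0,0,-2.5,0,0,0],[130,0,0,-1.8,0,0,0],[130,0,0,0,0,0,0]], grip_force=40)

```text
t: 14.05
eef_pos: [434.5, -8.7, 68.0]
orientation: [[-0.089, 0.993, 0.072], [0.996, 0.089, 0.008], [0.002, 0.073, -0.997]]
wrist_force: [-0.7, 0.4, 0.0]
grip_width: 0.487
```

Run:
```python
from h import *
W,P=fing()
k=P[(P[:,2]>95)&(P[:,2]<116)&(P[:,0]<440)&(P[:,0]>400)&(abs(P[:,1]+9)<75)]
f=k[(k[:,1]>10)&(k[:,1]<40)]; print(len(f),np.median(f,0),425-.087*np.median(f[:,1]))
```

```text
finger -1 1549 tool pctl [[-13.4, -34.7, -59.7], [5.8, -21.4, -43.2], [13.3, -3.0, -35.9]] world med [410.7  -5.7 110.6]
finger 1 1711 tool pctl [[-12.5, 20.2, -59.6], [5.6, 43.4, -37.6], [13.4, 49.8, -21.0]] world med [ 4.751e+02 -4.000e-01  1.088e+02]
[434.5  -8.7  68. ] [[-0.089, 0.993, 0.072], [0.996, 0.089, 0.008], [0.002, 0.073, -0.997]] [-0.7  0.4  0. ] 0.4872046409875211
1378 [422.81097489  25.58667687 109.67804427] 422.7739591123012
```

Request:
apply_moves(targets=[[130,-0.6,0,-1.2,0,0,0],[130,0,0,0,0,0,0]])

```text
t: 14.3
eef_pos: [431.3, -9.2, 61.6]
orientation: [[-0.09, 0.993, 0.078], [0.996, 0.09, 0.006], [-0.001, 0.079, -0.997]]
wrist_force: [-0.0, 0.3, -0.5]
grip_width: 0.489
```

Request:
apply_moves(targets=[[130,-0.3,0,-1.2,0,0,0],[130,0,0,0,0,0,0]])

```text
t: 14.5
eef_pos: [430.2, -9.6, 52.1]
orientation: [[-0.09, 0.993, 0.082], [0.996, 0.09, 0.005], [-0.003, 0.082, -0.997]]
wrist_force: [0.5, 0.2, -1.0]
grip_width: 0.491
```

Request:
apply_moves(targets=[[180,0,0,0,0,0,0],[220,0,0,0,0,0,0],[255,0,0,0,0,0,0],[255,0,0,0,0,0,0],[255,0,0,0,0,0,0]])

```text
t: 15.0
eef_pos: [431.0, -9.8, 53.4]
orientation: [[-0.09, 0.992, 0.084], [0.996, 0.09, 0.004], [-0.003, 0.084, -0.996]]
wrist_force: [-0.0, -0.3, -1.4]
grip_width: 0.122
```

Request:
apply_moves(targets=[[255,0.1,0,2.0,0,0,0],[255,0.3,0,2.0,0,0,0],[255,0.45,0.05,1.95,0,0,0]])

```text
t: 15.3
eef_pos: [439.0, -9.0, 111.7]
orientation: [[-0.09, 0.993, 0.082], [0.996, 0.09, 0.006], [-0.002, 0.082, -0.997]]
wrist_force: [5.5, -1.7, -3.8]
grip_width: 0.121
```

Request:
apply_moves(targets=[[255,0.65,0.05,2.0,0,0,0],[255,0.8,0.07,1.85,0,0,0],[255,0.95,0.08,1.75,0,0,0],[255,1.1,0.1,1.65,0,0,0]])

```text
t: 15.7
eef_pos: [473.0, -6.1, 185.7]
orientation: [[-0.089, 0.993, 0.077], [0.996, 0.089, 0.005], [-0.002, 0.077, -0.997]]
wrist_force: [-0.3, -2.5, -3.4]
grip_width: 0.124
```

```bash
cat >> h.py <<'E'
def ang():
    s=r.sense(); d=s["eef_pos"]-50*s["orientation"][:,2]-np.array([426.8,-9.6,103.2])
    b=d[0]*.996+d[1]*.087
    f=230-b; u=4+d[2]
    print("theta",np.degrees(np.arctan2(u,f))-1.0,"rad",np.hypot(f,u),s["eef_pos"].round(1),s["wrist_force"].round(1),s["ft_torque"].round(2),s["grip_width"],s["t"])
E
python3 -c "
from h import *
ang()"
```

```text
theta 35.016789074641544 rad 231.9272108486751 [473.   -6.1 185.7] [-0.3 -2.5 -3.4] [-0.35  0.49  0.01] 0.12427504903585486 15.7
```

Request:
apply_moves(targets=[[255,1.25,0.1,1.55,0,0,0],[255,1.4,0.1,1.45,0,0,0],[255,1.5,0.12,1.3,0,0,0],[255,1.0,0.1,0.8,0,0,0],[255,0,0,0,0,0,0],[255,0,0,0,0,0,0]])

```text
t: 16.3
eef_pos: [523.4, -1.8, 239.5]
orientation: [[-0.089, 0.994, 0.069], [0.996, 0.089, 0.004], [-0.002, 0.069, -0.998]]
wrist_force: [-1.9, 0.2, -0.1]
grip_width: 0.123
```

```bash
cat >> h.py <<'E'
def lidang():
    H=np.array([426.+229.1,-9+20.,100.]); ax=np.array([.9962,.0868])
    for n in ("side","wrist","top"):
        f=r.grab_frame(n);P,u,v=pts(f); d=P-H
        fr=-(d[:,:2]@ax); la=d[:,:2]@np.array([-.0868,.9962]); up=d[:,2]
        rr=np.hypot(fr,up); a=np.degrees(np.arctan2(up,fr))
        m=(rr>40)&(rr<178)&(abs(la)<105)&(a>35)&(a<85)&(f["img"][v,u].min(1)>70)
        if m.sum()>50:
            A=np.c_[fr[m],up[m]]
            c=A.mean(0); w=np.linalg.svd(A-c,full_matrices=False)[2][0]; t=np.degrees(np.arctan2(w[1],w[0]))%180
            nrm=np.array([-w[1],w[0]]); res=(A-c)@nrm; g=abs(res)<6
            c=A[g].mean(0); w=np.linalg.svd(A[g]-c,full_matrices=False)[2][0]
            t=np.degrees(np.arctan2(w[1],w[0]))%180
            off=c@np.array([-np.sin(np.radians(t)),np.cos(np.radians(t))])
            print(n,m.sum(),g.sum(),"lid plane angle",t.round(2),"offset from hinge",off.round(1), "rms",res[g].std().round(1))
E
python3 -c "
from h import *
ang(); lidang()"
```

```text
theta 53.304172787216885 rad 234.1275821879098 [523.4  -1.8 239.5] [-1.9  0.2 -0.1] [-0.12  0.57 -0.05] 0.12287819989516299 16.3
side 1380 1377 lid plane angle 52.71 offset from hinge 8.4 rms 0.6
wrist 11053 11053 lid plane angle 52.67 offset from hinge 8.4 rms 0.3
top 2318 2316 lid plane angle 52.52 offset from hinge 8.8 rms 0.7
```

Request:
apply_moves(targets=[[255,1.2,0.1,0.85,0,0,0],[255,1.1,0.1,0.65,0,0,0],[255,0,0,0,0,0,0],[255,0,0,0,0,0,0],[255,0,0,0,0,0,0]])

```text
t: 16.95
eef_pos: [543.1, -0.1, 253.1]
orientation: [[-0.088, 0.994, 0.066], [0.996, 0.088, 0.004], [-0.002, 0.066, -0.998]]
wrist_force: [-1.9, 0.1, 0.9]
grip_width: 0.122
```

```bash
python3 -c "
from h import *
ang(); lidang()"
```

```text
theta 59.2260899378042 rad 234.77696245062214 [ 5.431e+02 -1.000e-01  2.531e+02] [-1.9  0.1  0.9] [-0.19  0.65  0.02] 0.12239285339250817 16.95
side 1004 994 lid plane angle 58.69 offset from hinge 8.5 rms 0.5
wrist 8670 8670 lid plane angle 58.69 offset from hinge 8.3 rms 0.2
```

Request:
apply_moves(targets=[[255,0.45,0.04,0.3,0,0,0],[255,0,0,0,0,0,0],[255,0,0,0,0,0,0],[255,0,0,0,0,0,0]])

```text
t: 17.5
eef_pos: [547.5, 0.3, 255.7]
orientation: [[-0.087, 0.994, 0.064], [0.996, 0.087, 0.004], [-0.002, 0.064, -0.998]]
wrist_force: [-2.4, -0.4, 0.5]
grip_width: 0.119
```

```bash
python3 -c "
from h import *
ang(); lidang()"
```

```text
theta 60.481405559977844 rad 234.8500414303894 [5.475e+02 3.000e-01 2.557e+02] [-2.4 -0.4  0.5] [-0.14  0.84 -0.  ] 0.11938235194141728 17.5
side 906 901 lid plane angle 59.92 offset from hinge 8.6 rms 0.6
wrist 8146 8143 lid plane angle 59.99 offset from hinge 8.3 rms 0.2
```

Request:
apply_moves(targets=[[255,0,0,0,0,0,0],[255,0,0,0,0,0,0],[255,0,0,0,0,0,0],[255,0,0,0,0,0,0],[255,0,0,0,0,0,0],[255,0,0,0,0,0,0]])

```text
t: 18.25
eef_pos: [547.5, 0.3, 255.7]
orientation: [[-0.087, 0.994, 0.065], [0.996, 0.087, 0.004], [-0.002, 0.065, -0.998]]
wrist_force: [-2.1, -0.3, 0.4]
grip_width: 0.118
```

```bash
python3 -c "
from h import *
ang(); lidang(); S=r.grab_frame('side'); save(S,'pics/end.png',s=1.4)
T=r.grab_frame('top')
for n in ('soap','jar','machine'):
    for d in r.masks_of(T,n)[:1]: print(n,np.median(pts(T,d['mask'])[0],0).round())
"
```

```text
theta 60.47911901941147 rad 234.86760541465753 [5.475e+02 3.000e-01 2.557e+02] [-2.1 -0.3  0.4] [-0.16  0.81  0.01] 0.11770519198284392 18.25
side 925 916 lid plane angle 60.01 offset from hinge 8.3 rms 0.5
wrist 8156 8155 lid plane angle 59.98 offset from hinge 8.3 rms 0.2
soap [ 426. -326.  168.]
jar [663. 292.  82.]
machine [ 729. -271.   25.]
```

View pics/end.png

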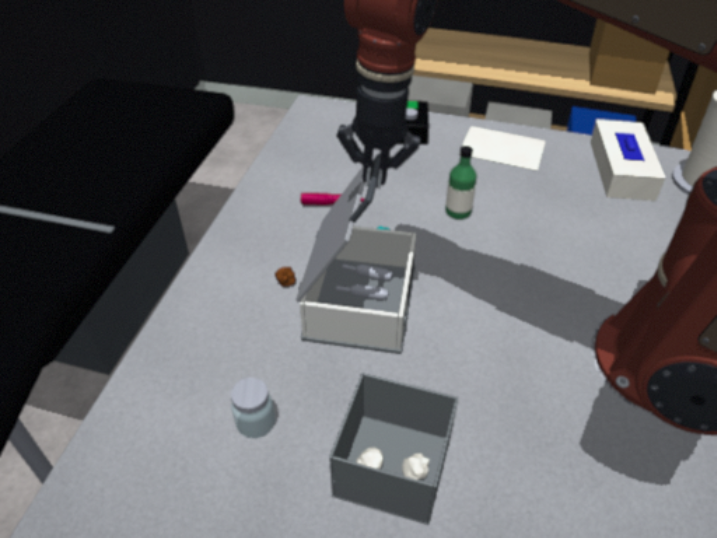

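The final side view shows the lid held open by the bar at (370,180), both wads in the bin at (372,458) and (417,465), and the soap, jar and machine still standing where they were. I'm handing in.

```bash
python3 -c "
from cell import r
print(r.job_done())"
```

```text
the job is handed in; nothing more can be done
None
```

Both wads are in the waste bin, and the gripper is holding the lid open at 60° by its bar. I handed the job in at about 18.5 s.

**Last checks**
- **Lid angle:** the side and wrist cameras read 60.0° twice, about 0.7 s apart, with no drift. The wrist force was about 2 N.
- **Wads:** the final side picture shows both wads in the bin.
- **Bystanders:** the jar matches its first measurement. The soap and machine medians shifted by about 14 mm, at most partly from the arm hiding part of each in the top view. They look unmoved in the picture and the arm never went near them, but I did not measure them again.

**What went wrong or disagreed**
- **First grasp:** the gripper closed empty above the first wad. The cameras showed the real fingertips about 30 mm higher than the reported TCP, so I corrected for that from then on.
- **Angle from the arm pose:** with that correction, the arm pose gave 60.5° and a bar radius of 235 mm instead of 230 mm. I went by the cameras.

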